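Line up the press punches by height on the setup rail

ROBOT

A 7-joint arm with a two-finger parallel gripper is mounted at the origin on a cart in front of the work surface, level with it; the furniture and walls round the work are solid. World frame = base frame: x ahead of the robot, y to its left, z up, the work surface at z = 0. Lengths are in m, angles in degrees, forces in N, time in s.
With the tool pointing down it reaches from about 0.4 to 0.9 m from the base axis. Payload 5.6 kg.
Tool frame: the origin (TCP) lies between the finger pads; the fingertips stand 22 mm ahead of it and the grasp point (between the pads) lies 3 mm ahead of it; z points along the fingers, y is the direction in which the jaws open and shut (so a half turn about z gives the same grasp; the last joint's range is limited). The gripper opens to 92 mm and grips with 3 to 60 N. Pads are 20 mm wide; open, the fingers measure 128 mm over their backs; the gripper's body (75 mm by 189 mm) begins 69 mm behind the grasp point.
Start: joints at [74.198, 26.786, -0.665, 91.828, 0.344, 61.387, -3.226], TCP at [0.15, -0.632, 0.237] pointing down, gripper open.
Joint ranges: [-144.91, 144.91], [-17.63, 115.5], [-89.93, 88.59], [15.96, 139.68], [-74.01, 254.01], [8.47, 105.57], [-167.45, 167.45]. Speed limits (degrees/s): [147.25, 147.25, 180, 180, 180, 180, 180].

INTERFACE

Orientations are given as a 3x3 rotation matrix whose columns are the frame's x, y, z axes.
In Python, from station import bot gives the robot as it stands. The module is installed in compiled form; this text tells all that it offers. Calls block until the motion is done:
- bot.move_pose(position, orientation): joint-space move of the TCP to a pose.
- bot.line_to(position, max_speed=0.15, rot=None, until_force=None): straight line of the TCP; rot=None keeps the orientation; max_speed is the mean speed in m/s. With until_force (N) it stops when the force on the tool has changed by that much, and returns True; else False.
- bot.set_joints(angles): joint-space move.
- bot.gripper_to(opening): opening from 0.0 (shut) to 1.0 (fully open); the grip force is fixed at half the most; returns when the fingers have stopped.
- bot.sleep(seconds).
- bot.ik(position, orientation): joint angles nearest the present ones, or None.
- bot.get_state(): the state.
- bot.capture(name): name is "side" or "top"; returns a dict with "pixels" (400x640x3 uint8, red, green, blue), "intrinsics" (3x3 intrinsics, pixels), "k1" (the pictures are not rectified: a ray, as slopes to the right and down, at radius r is drawn at 1 + k1 r^2 times it, then the intrinsics apply), "T" (4x4, takes a point from camera to world coordinates). Camera axes: x right, y down, z forward; pixel columns grow to the right and rows downward; lengths in m; the calibration is good to about 2 mm. A picture is of the moment at which its call begins. There is no depth.
A pose or a line that the arm cannot do raises bot.IKError and nothing moves.
- bot.finish_job(): hands the job in, once; it reports no verdict.
Trained networks look in a picture, given as the dict that the camera call returned (one of the last four; its "shot" number tells which), for a name from the list of things; names that differ only in an ending like _2 or _b are one class to them, and where a whole thing is asked for, a point or a joint stands for the part that bears it (a point fixed in the world has none). Each returns a list of dicts, best first, with "conf" (0 to 1); they miss things now and then, are a little off and sometimes report something else, mostly with a low value. They report only what shows in the picture. A call takes as long as a camera call.
- bot.search_frame(picture, thing): "box" ([centre column, centre row, width, height] in pixels, round what is visible of it).
- bot.outline_of(picture, thing): "pixels" (400x640 bool, what is visible of it) and "box" ([centre column, centre row, width, height] in pixels, round what is visible of it).
The state is a dict: "t": time; "joint_positions": joint angles; "qd": joint speeds; "tau": joint torques, N m; "tcp_pos": TCP position; "eef_rot": TCP orientation; "wrist_force": force on the tool from outside, world axes, zero at the start; "ft_torque": the same for the moment, N m; "gripper_width": opening from 0.0 (shut) to 1.0 (fully open).
Only numpy, scipy, OpenCV 4.12 (cv2) and the standard library are available. Lean on these libraries where they do the work, as an engineer would, in place of code of your own. Each camera call takes 0.05 s, during which the arm holds its last target.

TASK

Set out the four press punches on the aluminium setup rail in order of height, one standing upright on the round rubber mark of each carrier: the tallest punch on the carrier next to the tall upright end stop, then shorter and shorter, the shortest next to the low black clamp knob. Centre each one well on its mark and let go.

Things in the scene. Friction and masses are not known exactly. Their poses are not given: they have to be found in the camera images.
- punch_0: press punch of light steel, 52 mm tall: round foot 23 mm across and 16 mm high, narrower shank 14 mm across above it, slightly tapered at the top. It stands upright on its wide end. Origin: centre of the underside; z along it, up; round, so yaw is of no account. 60 g, more or less.
- punch_1: press punch of light steel, 60 mm tall, the slimmest: 20 mm across at the foot, narrower above. It stands upright on its wide end. Origin: centre of the underside; z along it, up; round, so yaw is of no account. 60 g, more or less.
- punch_2: press punch of brass, 45 mm tall: round foot 29 mm across and 16 mm high, shank 18 mm across above it, tapered at the top. It stands upright on its wide end. Origin: centre of the underside; z along it, up; round, so yaw is of no account. 60 g, more or less.
- punch_3: press punch of dark steel, 38 mm tall, the shortest: 26 mm across at the foot, tapering above. It stands upright on its wide end. Origin: centre of the underside; z along it, up; round, so yaw is of no account. 60 g, more or less.
- seat_a: First of four identical flat steel carriers fixed on the rail, 50 x 44 x 8 mm, with a round black rubber mark of 35 mm diameter flush in the middle of its flat top. Origin: middle of its underside (8 mm above the bench; the surface to stand things on is 8 mm above the origin). Its y runs along the rail, x across it, z up. The carriers follow one another a, b, c, d towards their own +y, 50 to 58 mm apart (centres). Seat a is one end of the row.
- seat_b: second carrier in the row, just like seat_a (origin 8 mm below its flat top).
- seat_c: third carrier in the row, just like seat_a (origin 8 mm below its flat top).
- seat_d: fourth carrier, the other end of the row, just like seat_a (origin 8 mm below its flat top).
- tall_stop: tall end stop, fixed on one end of the rail beyond the last carrier: dark base 44 x 26 x 8 mm with an upright steel plate 40 mm wide (across the rail), 6 mm thick, its top 82 mm above the origin. Origin: middle of its underside, 8 mm above the bench; z up. It may be next to seat_a or next to seat_d, about 42 mm from that carrier's centre.
- low_clamp: low clamp, fixed on the opposite end of the rail: the same dark base with a round black knob 21 mm across, its top 23 mm above the origin. Origin: middle of its underside, 8 mm above the bench; z up.

How it is judged:
By the outcome, as a careful person would: the job done as asked, in the order asked, and still so for the second after the job is handed in, with the robot touching nothing.
It also fails if it takes over 99 s, if anything falls off the work surface, if the arm or the gripper's body presses on something with over 40 N, if the wrist force passes 120 N, or if a joint passes its speed limit or range.

## Working session

There is one attempt and no reset: what is moved stays moved. The work goes in short steps, each a Python script; the robot and the scene stay as the last script left them, time stands still between calls to the robot, and variables do not carry over. Pictures are saved under pics/ and viewed, and the job is handed in when it is done.

```bash
mkdir -p pics; ls
python3 - <<'E'
from station import bot
import cv2,numpy as np,pickle
for n in("side","top"):
    p=bot.capture(n); cv2.imwrite(f"pics/{n}0.png",p["pixels"][:,:,::-1])
    print(n,p["intrinsics"],p["k1"],p["T"],p["shot"])
    for t in("punch_0","punch_1","punch_2","punch_3","seat_a","tall_stop","low_clamp"):
        print(t,[(np.round(d["box"]).tolist(),round(d["conf"],2)) for d in bot.search_frame(p,t)])
    pickle.dump(p,open(f"{n}0.pkl","wb"))
s=bot.get_state();print(s)
E
```

```text
pics
side [[468.74476992   0.         318.22280243]
 [  0.         468.74476992 200.04207191]
 [  0.           0.           1.        ]] -0.12610492056236594 [[-0.92976368 -0.21161512  0.30126159  0.28065653]
 [-0.36813149  0.54400288 -0.75401596  0.87229072]
 [-0.00432599 -0.81196053 -0.58369631  0.55677661]
 [ 0.          0.          0.          1.        ]] 1
punch_0 [([347.0, 292.0, 15.0, 35.0], 0.69), ([365.0, 257.0, 16.0, 26.0], 0.69), ([398.0, 188.0, 14.0, 28.0], 0.53), ([386.0, 216.0, 15.0, 23.0], 0.48)]
punch_1 [([347.0, 292.0, 15.0, 35.0], 0.69), ([365.0, 257.0, 16.0, 26.0], 0.69), ([398.0, 188.0, 14.0, 28.0], 0.53), ([386.0, 216.0, 15.0, 23.0], 0.48)]
punch_2 [([347.0, 292.0, 15.0, 35.0], 0.69), ([365.0, 257.0, 16.0, 26.0], 0.69), ([398.0, 188.0, 14.0, 28.0], 0.53), ([386.0, 216.0, 15.0, 23.0], 0.48)]
punch_3 [([347.0, 292.0, 15.0, 35.0], 0.69), ([365.0, 257.0, 16.0, 26.0], 0.69), ([398.0, 188.0, 14.0, 28.0], 0.53), ([386.0, 216.0, 15.0, 23.0], 0.48)]
seat_a [([300.0, 211.0, 26.0, 19.0], 0.91), ([286.0, 245.0, 28.0, 20.0], 0.83), ([303.0, 196.0, 26.0, 16.0], 0.66), ([293.0
[... 1146 characters left out ...]
     61.38611116, -3.22349608]), 'qd': array([-0.01610633, -0.03588545, -0.09324986,  0.01807898,  0.0465355 ,
        0.0683854 ,  0.10057433]), 'tau': array([ 1.56984643e-04, -5.20346367e+01, -1.22409401e-02, -2.44043648e+01,
       -5.66731871e-02,  1.13231671e-02, -4.15071625e-06]), 'tcp_pos': array([ 0.14990176, -0.63247255,  0.23661853]), 'eef_rot': array([[ 9.73038653e-01,  2.30642104e-01,  1.29219603e-06],
       [ 2.30642104e-01, -9.73038651e-01, -6.74052341e-05],
       [-1.42891284e-05,  6.58859330e-05, -9.99999998e-01]]), 'wrist_force': array([-0.25854253,  0.50931189,  0.32071728]), 'ft_torque': array([-0.02184148, -0.00728821,  0.00905978]), 'gripper_width': 1.0001252351802292}
```

Run:
```python
import cv2
a=cv2.imread("pics/side0.png")[130:330,240:440];cv2.imwrite("pics/side0c.png",cv2.resize(a,(600,600),interpolation=2))
a=cv2.imread("pics/top0.png")[140:300,230:430];cv2.imwrite("pics/top0c.png",cv2.resize(a,(750,600),interpolation=2))
```

```text
(no output)
```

View pics/side0c.png

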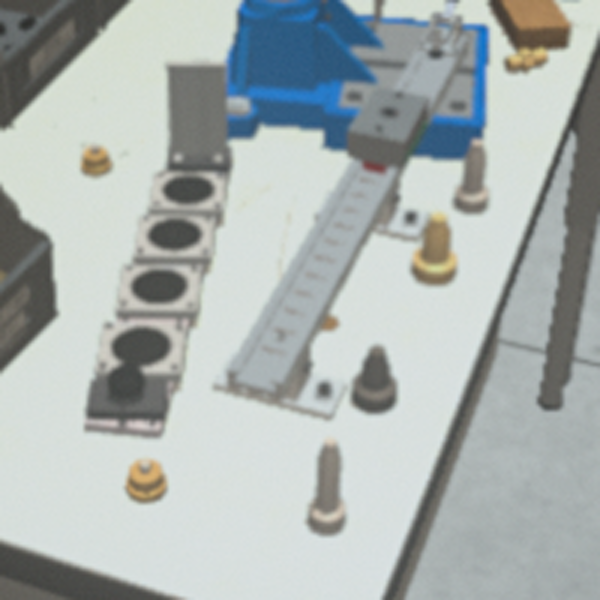

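View pics/top0c.png

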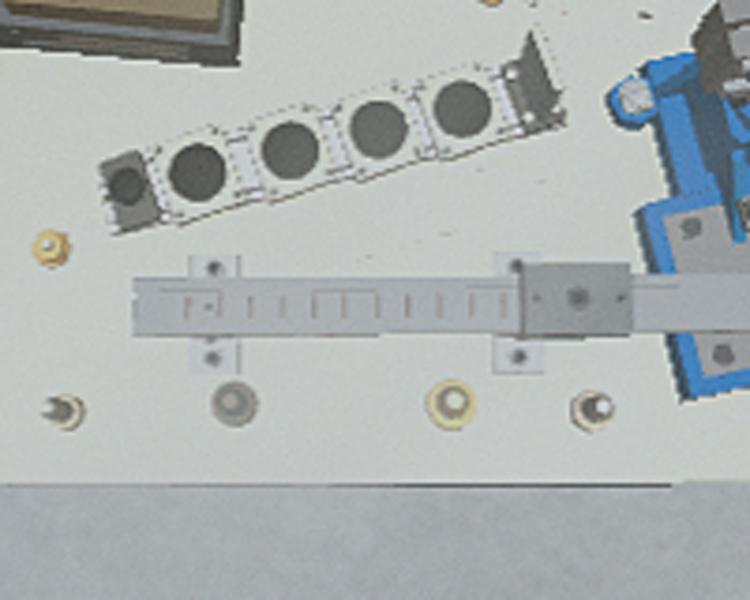

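View pics/top0.png

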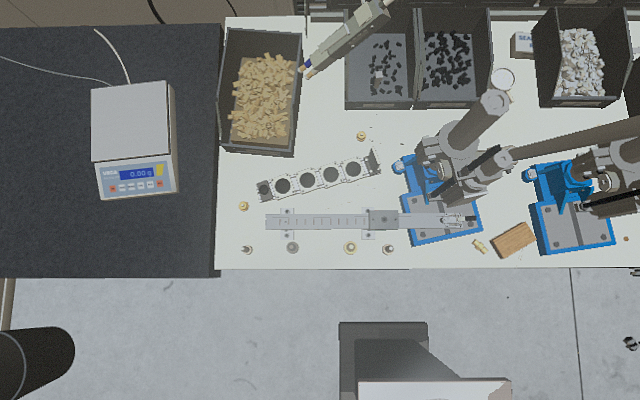

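View pics/side0.png

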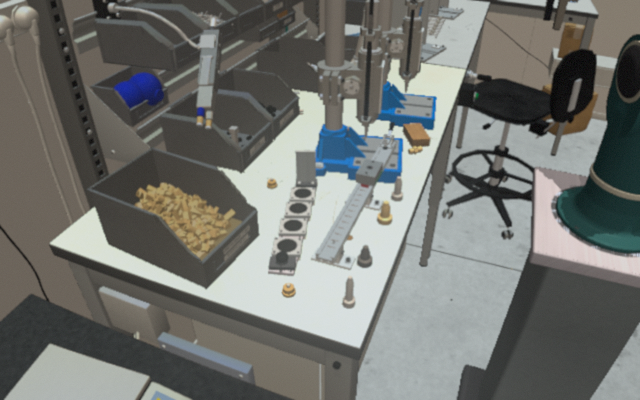

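```bash
cat > h.py <<'E'
import numpy as np,cv2,pickle
def ray(p,u,v):
    K=p["intrinsics"];D=np.array([p["k1"],0,0,0.])
    # distorted = (1+k1 r^2) * ray, r of the undistorted ray: the OpenCV model
    n=cv2.undistortPoints(np.array([[[u,v]]],float),K,D)[0,0]
    T=p["T"];return T[:3,3],T[:3,:3]@np.array([n[0],n[1],1])
def onz(p,u,v,z):
    o,d=ray(p,u,v);return (o+d*(z-o[2])/d[2])
def proj(p,X):
    T=p["T"];Ti=np.linalg.inv(T);X=np.atleast_2d(X)
    r,_=cv2.projectPoints(X.astype(float),cv2.Rodrigues(Ti[:3,:3])[0],Ti[:3,3],p["intrinsics"],np.array([p["k1"],0,0,0.]))
    return r[:,0]
E
python3 - <<'E'
from station import bot
from h import *
s=pickle.load(open("side0.pkl","rb"));t=pickle.load(open("top0.pkl","rb"))
# dark marks in both images: threshold inside seat boxes
for n,p,bx in(("side",s,[(300,211,26,19),(286,245,28,20),(303,196,26,16),(293,226,28,19)]),("top",t,[(306,181,24,26),(351,170,28,28),(332,174,22,26),(280,185,29,24)])):
    g=cv2.cvtColor(p["pixels"],cv2.COLOR_RGB2GRAY)
    for b in bx:
        x0,y0=b[0]-b[2]//2,b[1]-b[3]//2
        c=g[y0:y0+b[3],x0:x0+b[2]].astype(np.uint8)
        m=(c<110).astype(np.uint8);N,l,st,ce=cv2.connectedComponentsWithStats(m)
        i=1+np.argmax(st[1:,4]);u,v=ce[i]+[x0,y0]
        print(n,b,st[i],u.round(1),v.round(1),onz(p,u,v,.016).round(4))
K=[("side foot",s,x) for x in [(348,304),(365,261),(385,219),(397,197)]]+[("top",t,x) for x in [(247.5,250.),(292.5,248),(350,248),(388,249.5)]]
for n,p,x in K: print(n,x,onz(p,*x,.008).round(3))
for x in [(219,268),(420,270)]: print("edge",onz(t,*x,0).round(3))
for x in [(405,165),(373,165),(410,215),(445,225)]: print("misc",onz(t,*x,0).round(3))
R=np.array([[0,1,0],[1,0,0],[0,0,-1.]])
for P in[(.4,0,.3),(.5,0,.3),(.5,.2,.3),(.6,.0,.3),(.5,0,.1),(.5,0,.45),(.45,.25,.1),(.7,0,.2)]:
    q=bot.ik(P,R);print(P,None if q is None else np.round(q,2))
E
```

```text
side (300, 211, 26, 19) [  3   1  17  10 128] 297.8 207.6 [0.5872 0.2114 0.016 ]
side (286, 245, 28, 20) [  5   4  19  16 204] 285.9 246.3 [0.5615 0.3223 0.016 ]
side (303, 196, 26, 16) [  5   1  16   9 109] 302.3 192.8 [0.599  0.1621 0.016 ]
side (293, 226, 28, 19) [  5   3  18  11 151] 292.5 225.0 [0.5749 0.2641 0.016 ]
top (306, 181, 24, 26) [  6   5  15  14 168] 307.1 179.5 [0.5759 0.2653 0.016 ]
top (351, 170, 28, 28) [  9   6  15  14 166] 353.0 168.5 [0.6002 0.1632 0.016 ]
top (332, 174, 22, 26) [  3   6  14  15 147] 330.5 173.7 [0.5887 0.2133 0.016 ]
top (280, 185, 29, 24) [  9   5  15  16 177] 282.3 185.5 [0.5626 0.3203 0.016 ]
side foot (348, 304) [0.42  0.402 0.008]
side foot (365, 261) [0.424 0.3   0.008]
side foot (385, 219) [0.423 0.175 0.008]
side foot (397, 197) [0.419 0.096 0.008]
top (247.5, 250.0) [0.421 0.395 0.008]
top (292.5, 248) [0.425 0.297 0.008]
top (350, 248) [0.425 0.172 0.008]
top (388, 249.5) [0.421 0.09  0.008]
edge [0.383 0.458 0.   ]
edge [0.377 0.021 0.   ]
misc [0.612 0.044 0.   ]
misc [0.612 0.117 0.   ]
misc [0.497 0.038 0.   ]
misc [ 0.475 -0.039  0.   ]
(0.4, 0, 0.3) [ 46.8    0.46 -50.37 117.28   0.4   62.43  -3.75]
(0.5, 0, 0.3) [ 36.37  14.09 -46.32 105.96  11.23  64.64 -13.94]
(0.5, 0.2, 0.3) [ 22.2   24.05 -60.77 100.64  22.45  68.64 -44.85]
(0.6, 0.0, 0.3) [ 27.55  24.51 -41.04  93.07  16.99  68.82 -17.14]
(0.5, 0, 0.1) [ 26.59  29.56 -37.35 116.6   26.43  42.25 -27.18]
(0.5, 0, 0.45) [ 38.83   7.76 -47.05  92.46   5.72  82.27  -8.73]
(0.45, 0.25, 0.1) [  3.32  33.79 -45.59 114.28  33.63  45.85 -61.84]
(0.7, 0, 0.2) [ 23.25  40.59 -41.08  83.8   27.89  66.07 -22.37]
```

```bash
cat > fit.py <<'E'
from station import bot
import numpy as np,itertools,pickle
from scipy.optimize import least_squares
from scipy.spatial.transform import Rotation as Ro
data=[]
s=bot.get_state();data.append((s["joint_positions"],s["tcp_pos"],s["eef_rot"]))
rng=np.random.default_rng(0)
for i in range(14):
    P=np.array([rng.uniform(.3,.65),rng.uniform(-.3,.4),rng.uniform(.1,.5)])
    R=np.array([[0,1,0],[1,0,0],[0,0,-1.]])@Ro.from_euler("xyz",rng.uniform(-30,30,3),degrees=True).as_matrix()
    q=bot.ik(P,R)
    if q is not None: data.append((q,P,R))
print(len(data))
def fk(q,sg,x,all=False):
    q=np.array(q)*sg; R=np.eye(3); p=np.zeros(3);pts=[p]
    L=np.array(x[:21]).reshape(7,3); off=x[21:28]
    for i,a in enumerate("zyzyzyz"):
        R=R@Ro.from_euler(a,q[i]+off[i],degrees=True).as_matrix()
        p=p+R@L[i]; pts.append(p)
    return (pts if all else p),R
best=None
for sg in itertools.product([1,-1],repeat=4):
    sg=np.array([sg[0],1,sg[1],1,sg[2],1,sg[3]])
    def res(x):
        o=[]
        for q,P,R in data:
            p,r=fk(q,sg,x);o+=list((p-P)*3)+list((r-R).ravel())
        return np.r_[o,1e-3*x[:21],]
    x0=np.zeros(28);x0[2]=.3;x0[5]=.3;x0[11]=.3;x0[20]=.2
    if sg[6]: x0[21]=0
    f=[least_squares(res,np.r_[x0[:27],z],max_nfev=40) for z in(0,90)]
    f=min(f,key=lambda k:k.cost)
    if best is None or f.cost<best[1].cost: best=(sg,f);print(sg,f.cost)
sg,f=best;print(sg,f.cost,f.x[:21].reshape(7,3).round(3),f.x[21:].round(2))
pickle.dump((sg,f.x),open("kin.pkl","wb"))
E
python3 fit.py
```

```text
13
[1 1 1 1 1 1 1] 11.52505663059067
[ 1  1 -1  1  1  1  1] 11.43885033058139
[-1  1  1  1  1  1 -1] 2.2626374438705077
[-1  1 -1  1  1  1 -1] 1.9429426217082397e-07
[-1  1 -1  1 -1  1 -1] 1.9429426217082392e-07
[-1  1 -1  1 -1  1 -1] 1.9429426217082392e-07 [[ 0.    -0.014  0.306]
 [-0.    -0.014  0.26 ]
 [ 0.    -0.002  0.26 ]
 [-0.    -0.002  0.236]
 [ 0.    -0.     0.236]
 [-0.    -0.     0.154]
 [ 0.    -0.     0.154]] [ 0.  0. -0.  0. -0. -0. 90.]
```

Run:
```python
from h import *
s=pickle.load(open("side0.pkl","rb"));t=pickle.load(open("top0.pkl","rb"))
for n,p,a in(("sp",s,(300,60,440,200)),("tp",t,(360,70,520,260))):
    c=p["pixels"][a[1]:a[3],a[0]:a[2],::-1];k=4 if n=="sp" else 3
    cv2.imwrite(f"pics/{n}.png",cv2.resize(c,None,fx=k,fy=k,interpolation=cv2.INTER_CUBIC))
for nm,xy in(("L",(.4205,.3985)),("R",(.420,.093))):
    for h in(0,.052,.060): print(nm,h,"side",proj(s,[*xy,h]).round(1),"top",proj(t,[*xy,h]).round(1))
for nm,uv in(("rulerfront",(300,230)),("tab",(368,240)),("tabR",(375,238)),("blockR",(398,230)),("blockL",(368,231))):print(nm,[onz(t,*uv,z).round(3)[:2] for z in(0,.02,.04)])
```

```text
L 0 side [[348.3 305.9]] top [[246.7 250.6]]
L 0.052 side [[349.5 282.4]] top [[241.7 249.4]]
L 0.06 side [[349.7 278.6]] top [[240.9 249.2]]
R 0 side [[396.4 199.4]] top [[386.1 250.3]]
R 0.052 side [[398.8 178. ]] top [[389.7 249. ]]
R 0.06 side [[399.2 174.6]] top [[390.2 248.8]]
rulerfront [array([0.465, 0.281]), array([0.463, 0.28 ]), array([0.461, 0.279])]
tab [array([0.443, 0.132]), array([0.441, 0.134]), array([0.44 , 0.136])]
tabR [array([0.447, 0.117]), array([0.445, 0.119]), array([0.444, 0.121])]
blockR [array([0.464, 0.065]), array([0.462, 0.069]), array([0.46 , 0.072])]
blockL [array([0.462, 0.132]), array([0.46 , 0.134]), array([0.459, 0.135])]
```

View pics/sp.png

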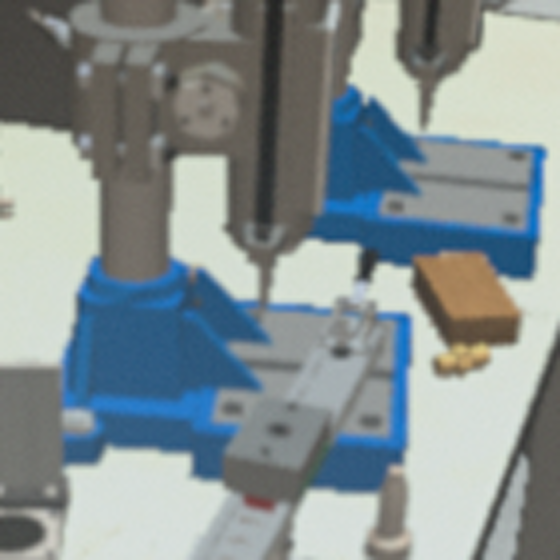

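View pics/tp.png

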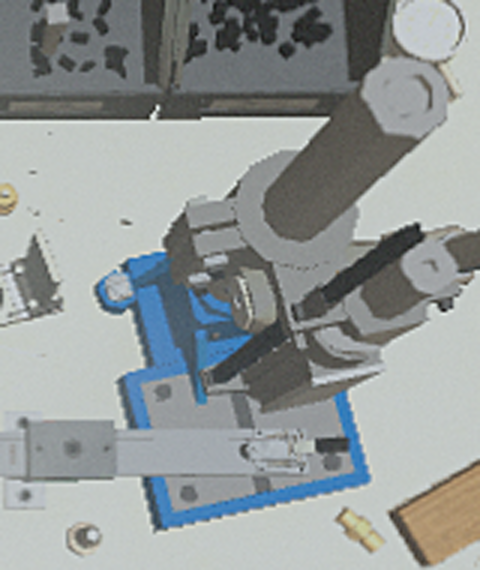

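Run:
```python
from h import *
from station import bot
s=bot.capture("side");t=bot.capture("top")
for n,p in(("side",s),("top",t)):
    for m in bot.outline_of(p,"punch_0"):
        M=m["pixels"];r,c=np.where(M);print(n,np.round(m["box"],1),round(m["conf"],2),"rows",r.min(),r.max(),"widths",M.sum(1)[r.min():r.max()+1])
ims=[]
for c in[(348,292),(397,188),(365,257),(386,217)]:
    a=s["pixels"][c[1]-23:c[1]+23,c[0]-15:c[0]+15,::-1];ims.append(cv2.resize(a,None,fx=6,fy=6,interpolation=0))
A=np.hstack(ims);cv2.imwrite("pics/punch.png",A);print(A.shape)
```

```text
side [399.2 188.3  13.6  28.5] 0.75 rows 178 201 widths [ 3  5  5  7  7  8  8  8  8  7  7  7  8  8  9 10 11 11 11 11 11  9  9  5]
side [347.4 291.8  11.3  36. ] 0.7 rows 276 308 widths [ 3  5  5  5  6  7  7  7  8  8  7  7  7  7  7  7  7  7  7  8  8  9 11 11
 11 12 12 12 12 12 10  8  6]
side [386.6 213.9  14.4  18.4] 0.69 rows 202 224 widths [ 3  5  6  7  8  8  8 10 10 10 10 11 12 12 13 14 14 13 12 12 11  8  4]
side [365.2 256.8  20.8  22. ] 0.69 rows 245 268 widths [ 2  4  6  7  8  9 10 11 11 12 14 15 15 16 16 16 16 16 16 14 13 11  7  1]
(276, 720, 3)
```

View pics/punch.png

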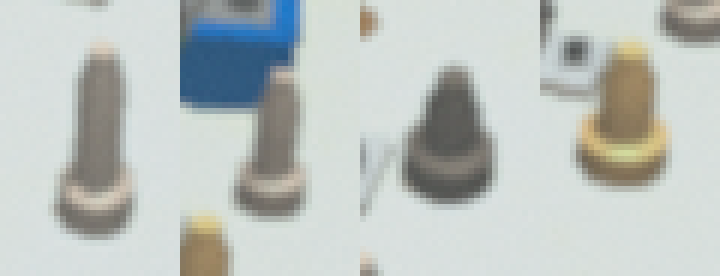

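```bash
cat > loc.py <<'E'
from h import *
from scipy.optimize import minimize
PR={0:[(11.5,0,16),(7,16,44),(5,52,52)],1:[(10,0,16),(6.5,16,52),(4,60,60)],2:[(14.5,0,16),(9,16,38),(6,45,45)],3:[(13,0,14),(9,14,26),(5,38,38)]}
PR={k:[[(r/1e3,a/1e3),(r/1e3,b/1e3)] for r,a,b in v] for k,v in PR.items()}
th=np.linspace(0,2*np.pi,24,endpoint=False)
S=8
def sil(p,k,x,y,z0,org,wh):
    im=np.zeros((wh[1]*S,wh[0]*S),np.uint8)
    segs=[]
    prof=PR[k];segs+=[prof[0],prof[1],[prof[1][1],prof[2][0]]]
    for a,b in segs:
        P=np.vstack([np.c_[x+r*np.cos(th),y+r*np.sin(th),np.full(24,z0+h)] for r,h in(a,b)])
        q=(proj(p,P)-org+.5)*S
        cv2.fillConvexPoly(im,cv2.convexHull(q.astype(np.float32)).astype(np.int32),255)
    return cv2.resize(im,wh,interpolation=cv2.INTER_AREA)/255.
def locate(p,k,xy,z0=0.,bg=None):
    q=proj(p,[[*xy,z0],[*xy,z0+.05]]);org=np.floor(q.min(0)-14).astype(int);wh=tuple((np.ceil(q.max(0)+14).astype(int)-org).tolist())
    I=p["pixels"][org[1]:org[1]+wh[1],org[0]:org[0]+wh[0]].astype(float)
    # photometric: foreground/background each fitted by mean -> minimise residual
    def cost(v):
        a=sil(p,k,v[0],v[1],z0,org,wh)
        near=cv2.dilate(a,np.ones((7,7)))>0 
        A=np.c_[a[near],1-a[near]];Y=I[near]
        if bg is not None: A=a[near][:,None];Y=Y-bg*(1-A)
        c=np.linalg.lstsq(A,Y,rcond=None)[0]
        return np.abs(A@c-Y).mean()
    best=min(((cost((xy[0]+i,xy[1]+j)),xy[0]+i,xy[1]+j) for i in np.arange(-.008,.0081,.002) for j in np.arange(-.008,.0081,.002)))
    best=min(((cost((best[1]+i,best[2]+j)),best[1]+i,best[2]+j) for i in np.arange(-.002,.0021,.0005) for j in np.arange(-.002,.0021,.0005)))
    return best
E
python3 - <<'E'
from loc import *
s=pickle.load(open("side0.pkl","rb"));t=pickle.load(open("top0.pkl","rb"))
for k,xy in{1:(.4205,.3985),3:(.4245,.2985),2:(.424,.1735),0:(.420,.093)}.items():
    for n,p in(("side",s),("top",t)):
        print(k,n,np.round(locate(p,k,xy),4))
# swap check
for k,xy in{0:(.4205,.3985),1:(.420,.093)}.items():
    for n,p in(("side",s),("top",t)): print("swap",k,n,np.round(locate(p,k,xy),4))
E
```

```text
1 side [12.6066  0.421   0.397 ]
1 top [9.2054 0.422  0.395 ]
3 side [12.3356  0.4265  0.296 ]
3 top [4.6333 0.427  0.2975]
2 side [17.9756  0.425   0.1725]
2 top [7.969  0.4255 0.173 ]
0 side [28.9446  0.42    0.0925]
0 top [11.2886  0.422   0.0915]
swap 0 side [14.0405  0.4225  0.393 ]
swap 0 top [10.3403  0.4235  0.3965]
swap 1 side [31.594   0.421   0.0915]
swap 1 top [13.33    0.4225  0.093 ]
```

Run:
```python
from h import *
s=pickle.load(open("side0.pkl","rb"));t=pickle.load(open("top0.pkl","rb"))
a=t["pixels"][10:210,210:310,::-1];b=s["pixels"][140:300,80:320,::-1]
cv2.imwrite("pics/bt.png",cv2.resize(a,None,fx=3,fy=3,interpolation=2));cv2.imwrite("pics/bs.png",cv2.resize(b,None,fx=3,fy=3,interpolation=2))
```

```text
(no output)
```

View pics/bt.png

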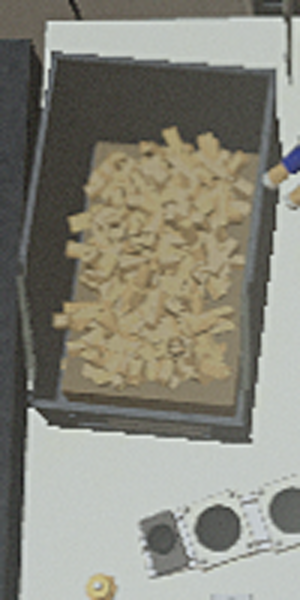

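View pics/bs.png

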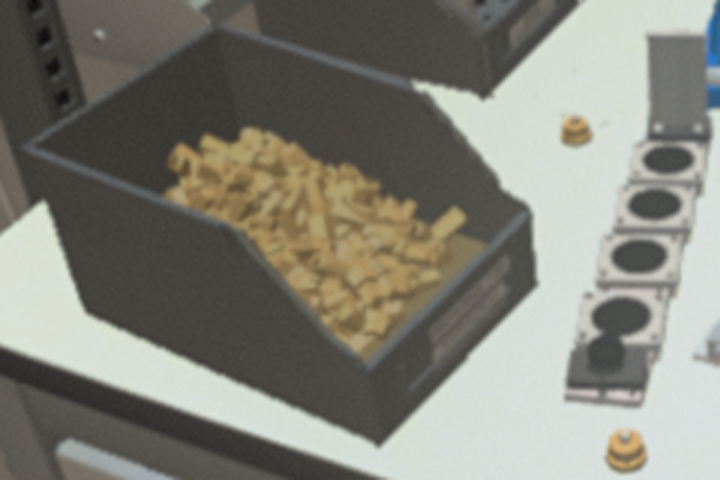

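Run:
```python
from h import *
s=pickle.load(open("side0.pkl","rb"));t=pickle.load(open("top0.pkl","rb"))
print("bot",onz(t,293.7,156.7,0),onz(s,258,235,0))
for z in(.04,.05,.06,.07,.08,.1):print(z,onz(t,291,147,z).round(3),onz(s,257.7,211,z).round(3))
```

```text
bot [0.6330412  0.29690554 0.        ] [0.63107127 0.29645563 0.        ]
0.04 [0.644 0.3   0.04 ] [0.638 0.277 0.04 ]
0.05 [0.64  0.299 0.05 ] [0.631 0.289 0.05 ]
0.06 [0.637 0.298 0.06 ] [0.624 0.3   0.06 ]
0.07 [0.634 0.297 0.07 ] [0.617 0.312 0.07 ]
0.08 [0.631 0.296 0.08 ] [0.611 0.323 0.08 ]
0.1 [0.625 0.294 0.1  ] [0.597 0.346 0.1  ]
```

```bash
cat > a.py <<'E'
from station import bot
from h import *
P={1:(.4215,.396),3:(.4265,.297),2:(.425,.173),0:(.421,.092)}
S={1:(.5997,.1628),0:(.588,.2125),2:(.5755,.2647),3:(.5624,.3205)}
def R(y):
    y=np.array([y[0],y[1],0.]);y/=np.linalg.norm(y);z=np.array([0,0,-1.]);return np.c_[np.cross(y,z),y,z]
d=np.array(S[1])-np.array(S[3]);RP=R((-d[1],d[0]));RP=RP if RP[0,1]>0 else R((d[1],-d[0]))
RK=R((0,1))
def st(m=""):
    s=bot.get_state();print(m,"t",round(s["t"],2),s["tcp_pos"].round(4),"F",s["wrist_force"].round(1),"g",round(s["gripper_width"],3),"q",s["joint_positions"].round(0));return s
def snap(n):
    o=[]
    for c in("side","top"):
        p=bot.capture(c);pickle.dump(p,open(f"{c}_{n}.pkl","wb"));o.append(p)
    a=o[0]["pixels"][130:330,240:440,::-1];b=o[1]["pixels"][140:290,230:430,::-1]
    cv2.imwrite(f"pics/{n}.png",np.hstack([cv2.resize(a,(400,400),interpolation=2),cv2.resize(b,(400,400),interpolation=2)]))
    return o
E
python3 - <<'E'
from a import *
bot.set_joints([74.2,-14,0,130,0,64,-3]);st()
bot.set_joints([-43,-14,0,130,0,64,-3]);st()
bot.gripper_to(.55)
q=bot.ik([*P[1],.2],RK);print(np.round(q,1))
bot.move_pose([*P[1],.2],RK);st()
E
```

```text
t 2.33 [ 0.0495 -0.2975  0.2965] F [-0.2 -0.2  0.4] g 0.994 q [ 74. -14.  -0. 130.  -0.  64.  -3.]
 t 4.47 [0.2416 0.1788 0.2961] F [ 0.3 -0.8 -0.2] g 1.005 q [-43. -14.   0. 130.   0.  64.  -3.]
[-49.4  22.1   3.7 104.3  -1.7  53.6  45. ]
 t 6.37 [0.4213 0.3955 0.2004] F [-0.2 -0.6  1.1] g 0.556 q [-49.  22.   4. 104.  -2.  54.  45.]
```

```bash
cat >> a.py <<'E'
G=.021+.003
def pick(k):
    bot.line_to([*P[k],.09],max_speed=.2);
    f=bot.line_to([*P[k],G],max_speed=.06,until_force=6);st(f"down {f}")
    bot.gripper_to(0.1);s=st("closed")
    bot.line_to([*P[k],.17],max_speed=.15);st("up")
E
python3 - <<'E'
from a import *
pick(1);snap("p1")
E
```

```text
down False t 8.32 [0.4218 0.3962 0.0244] F [-0.2 -0.  -0.6] g 0.553 q [-49.  37.   3. 109.  -3.  34.  46.]
closed t 8.91 [0.4216 0.396  0.0241] F [-0.1 -0.9  1.2] g 0.195 q [-49.  37.   3. 109.  -3.  34.  46.]
up t 10.03 [0.421  0.3955 0.1691] F [ 0.5 -0.5 -0.7] g 0.196 q [-49.  24.   4. 106.  -2.  50.  45.]
```

View pics/p1.png

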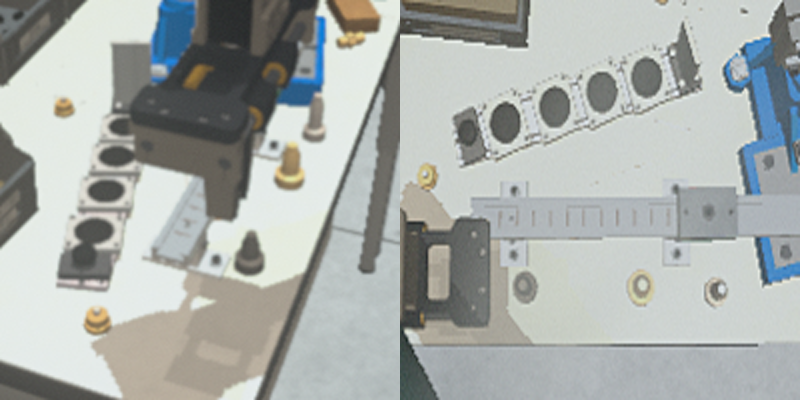

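```bash
cat >> a.py <<'E'
def place(k,go=True):
    bot.move_pose([*S[k],.19],RP);st("over")
    bot.line_to([*S[k],.016+G+.012],max_speed=.15)
    f=bot.line_to([*S[k],.016+G-.002],max_speed=.02,until_force=3);s=st(f"touch {f}")
def release(k,w=.6):
    bot.gripper_to(w)
    bot.line_to([*S[k],.19],max_speed=.2);st("rel")
E
python3 - <<'E'
from a import *
place(1);snap("pl1")
E
```

```text
over t 11.27 [0.5988 0.1647 0.1895] F [ 0.6  0.7 -0.4] g 0.194 q [-37.  28.  24. 100. -14.  55.   7.]
touch True t 12.93 [0.5996 0.1628 0.0401] F [-0.3  0.5  4.5] g 0.194 q [-33.  39.  20. 104. -20.  40.  11.]
```

View pics/pl1.png

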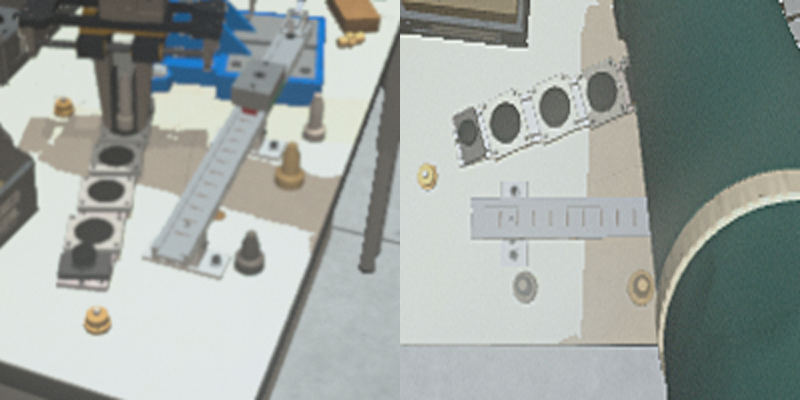

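Run:
```python
from a import *
from loc import *
release(1)
bot.move_pose([*P[3],.2],RK);st()
o=snap("r1")
```

```text
rel t 14.62 [0.5988 0.1627 0.1889] F [-0.2  0.6  0.1] g 0.602 q [-37.  28.  25. 100. -14.  55.   7.]
 t 15.5 [0.4272 0.2961 0.1993] F [0.4 0.4 0.5] g 0.603 q [-44.  17.   6. 112.  -2.  51.  53.]
```

View pics/r1.png

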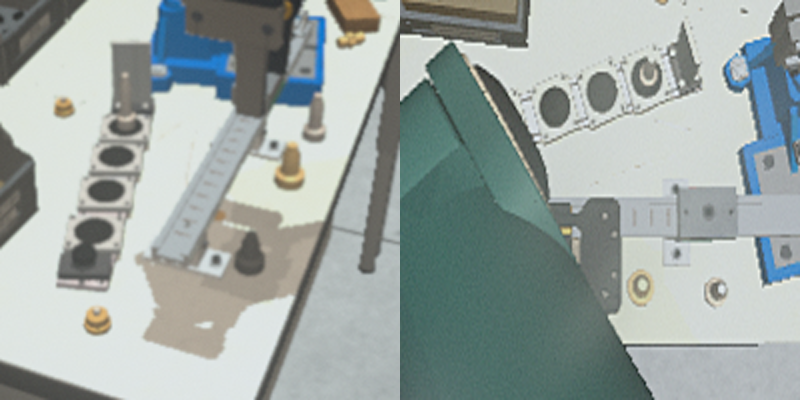

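Run:
```python
from a import *
o=[pickle.load(open(f"{c}_r1.pkl","rb")) for c in("side","top")]
a=o[0]["pixels"][160:215,280:325,::-1];b=o[1]["pixels"][145:190,325:385,::-1]
cv2.imwrite("pics/z1.png",np.hstack([cv2.resize(a,(400,489),interpolation=2),cv2.resize(b,(400,489),interpolation=2)]))
pick(3);snap("p3")
```

```text
down False t 17.55 [0.4268 0.2972 0.0243] F [ 0.1 -0.2  0. ] g 0.599 q [-42.  33.   4. 117.  -5.  30.  56.]
closed t 18.12 [0.4266 0.2971 0.0241] F [ 0.1 -0.1  1.3] g 0.264 q [-42.  33.   4. 117.  -5.  30.  56.]
up t 19.25 [0.426  0.2966 0.1692] F [-0.2 -1.1 -0.7] g 0.264 q [-43.  19.   6. 114.  -3.  47.  54.]
```

View pics/z1.png

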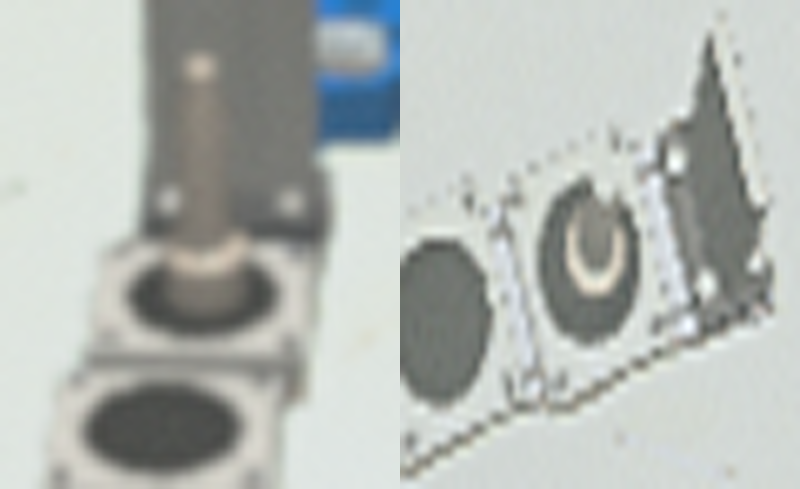

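View pics/p3.png

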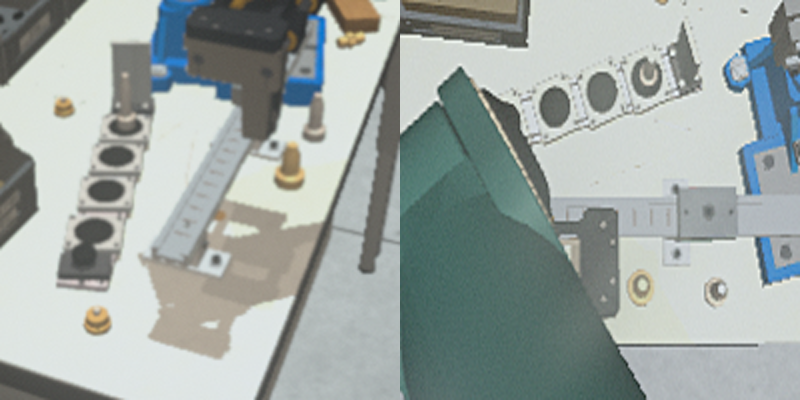

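Run:
```python
from a import *
place(3);release(3)
bot.move_pose([*P[2],.2],RK);st()
o=snap("r3")
a=o[0]["pixels"][220:285,260:320,::-1];b=o[1]["pixels"][160:215,245:305,::-1]
cv2.imwrite("pics/z3.png",np.hstack([cv2.resize(a,(400,433),interpolation=2),cv2.resize(b,(400,433),interpolation=2)]))
```

```text
over t 20.36 [0.5616 0.3204 0.1892] F [-0.9  0.7 -0.1] g 0.266 q [-49.  30.  23.  96. -14.  57.  -8.]
touch True t 22.01 [0.5623 0.3205 0.0401] F [-0.4 -0.   4.5] g 0.264 q [-46.  41.  19. 100. -19.  42.  -4.]
rel t 23.52 [0.5616 0.3202 0.1888] F [ 0.5 -0.2 -0.2] g 0.6 q [-49.  30.  23.  96. -14.  57.  -8.]
 t 24.71 [0.4252 0.1732 0.1997] F [ 0.6  1.  -0. ] g 0.604 q [-35.  11.   9. 120.  -2.  49.  66.]
```

View pics/z3.png

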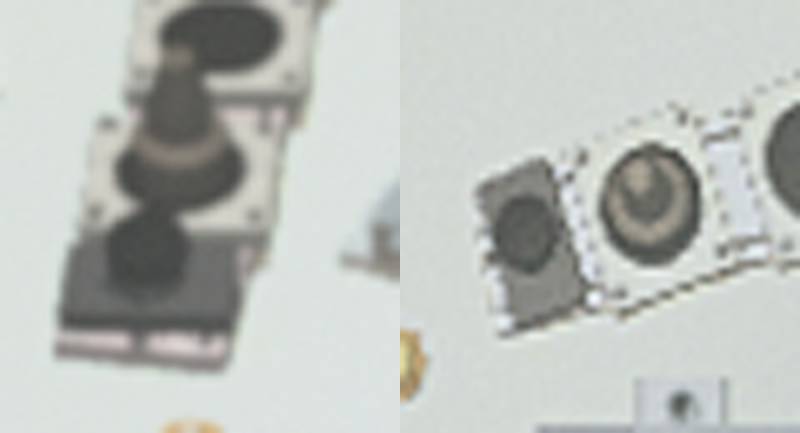

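View pics/r3.png

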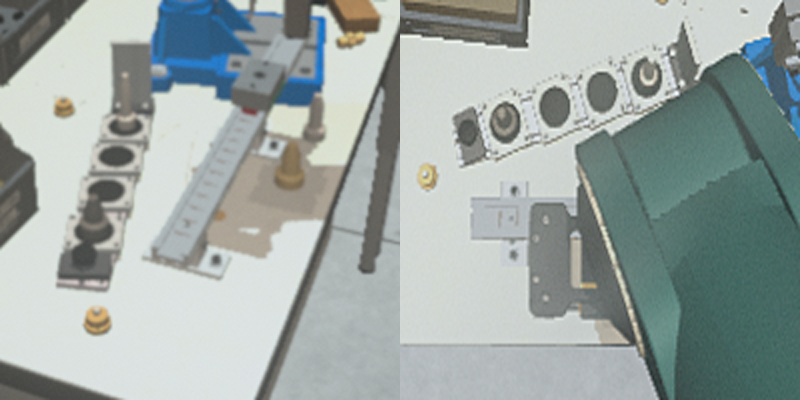

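Run:
```python
from a import *
bot.gripper_to(.5)
pick(2)
place(2);release(2)
bot.move_pose([.38,.2,.25],RP);st()
o=snap("r2")
```

```text
down False t 27.1 [0.4253 0.1731 0.0243] F [ 0.3  0.5 -0.2] g 0.5 q [-32.  29.   6. 126.  -7.  25.  70.]
closed t 27.53 [0.4251 0.173  0.0242] F [ 0.1 -1.2  3.5] g 0.286 q [-32.  29.   6. 126.  -7.  25.  70.]
up t 28.66 [0.4244 0.1727 0.1692] F [-0.3  0.1 -0.3] g 0.288 q [-34.  14.   9. 122.  -3.  45.  67.]
over t 29.78 [0.5748 0.2641 0.1892] F [ 0.4  0.4 -0.6] g 0.287 q [-45.  29.  23.  98. -13.  56.  -3.]
touch True t 31.43 [0.5754 0.2647 0.0403] F [-0.8 -1.2  5.2] g 0.284 q [-41.  40.  19. 102. -18.  41.   1.]
rel t 32.92 [0.5747 0.2645 0.1889] F [-0.7  0.6 -0.2] g 0.599 q [-45.  29.  23.  98. -13.  56.  -3.]
 t 33.79 [0.3809 0.2005 0.25  ] F [-0.1  0.7 -0.4] g 0.598 q [-56.   3.  25. 121.  -2.  55. -17.]
```

View pics/r2.png

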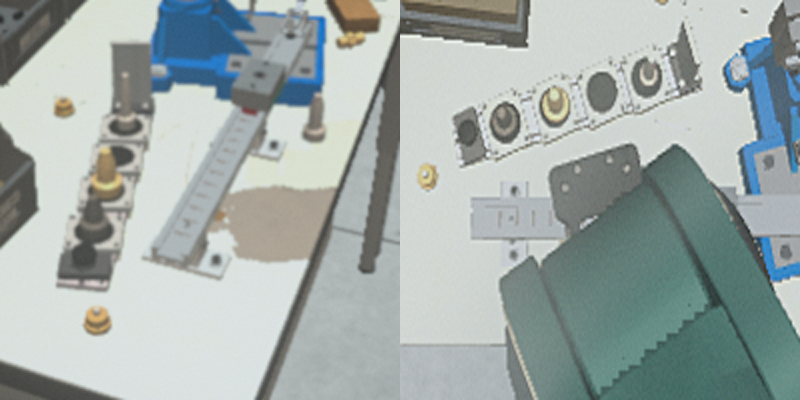

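Run:
```python
from a import *
bot.gripper_to(.46)
bot.move_pose([*P[0],.2],RK);st()
bot.line_to([*P[0],.10],max_speed=.15);st()
snap("a0")
```

```text
t 35.76 [0.421  0.0923 0.2001] F [0.1 0.5 0.6] g 0.458 q [-42.   8.  28. 125.  -5.  48.  79.]
 t 36.58 [0.4215 0.0921 0.1005] F [ 0.8 -0.5  0.9] g 0.46 q [-38.  19.  25. 129. -14.  34.  87.]
```

View pics/a0.png

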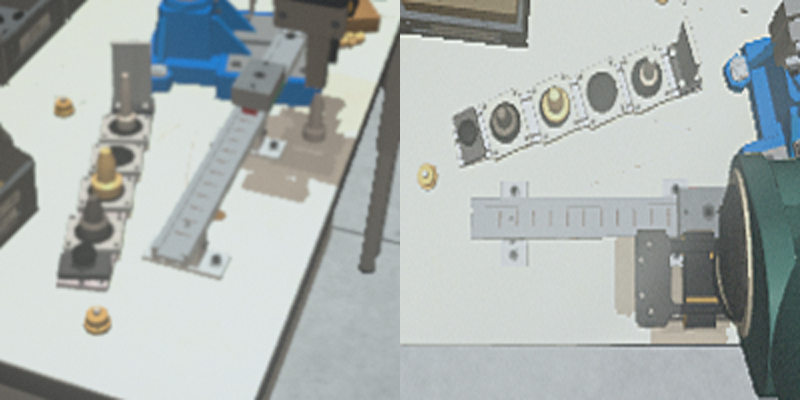

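Run:
```python
from a import *
pick(0)
s=bot.get_state()
if s["gripper_width"]>.15:
    place(0);release(0)
    bot.move_pose([.36,.28,.28],RP);st()
    o=snap("r0")
    a=o[0]["pixels"][160:285,250:350,::-1];b=o[1]["pixels"][140:220,245:395,::-1]
    cv2.imwrite("pics/z0.png",cv2.resize(a,(480,600),interpolation=2));cv2.imwrite("pics/zt.png",cv2.resize(b,(800,427),interpolation=2))
    from loc import *
    for k in(1,0,2,3):
        print(k,S[k],[np.round(locate(p,k,S[k],.016)[1:],4) for p in o])
```

```text
down False t 38.17 [0.4212 0.0921 0.0243] F [-0.1  0.7 -0.3] g 0.459 q [-32.  29.  18. 130. -22.  24.  94.]
closed t 38.62 [0.4211 0.092  0.0242] F [-0.4 -0.   3. ] g 0.234 q [-32.  29.  18. 130. -22.  24.  94.]
up t 39.75 [0.4204 0.0919 0.1693] F [ 0.9  0.2 -1.3] g 0.231 q [-42.  11.  29. 126.  -8.  44.  81.]
over t 40.89 [0.5873 0.2116 0.1892] F [-0.6  0.4 -1.3] g 0.234 q [-52.  31.  40. 100. -23.  57.  10.]
touch True t 42.54 [0.5879 0.2126 0.0403] F [-1.1 -0.2  5.1] g 0.237 q [-46.  42.  33. 104. -32.  43.  16.]
rel t 44.09 [0.5872 0.2125 0.1889] F [ 0.1  0.1 -0.7] g 0.601 q [-52.  31.  40. 100. -23.  57.  10.]
 t 45.09 [0.3606 0.2799 0.2798] F [ 0.8 -0.7 -0.9] g 0.6 q [-85.   4.  47. 117.  -4.  60. -24.]Traceback (most recent call last):
  File "<stdin>", line 12, in <module>
TypeError: 'int' object is not subscriptable
```

```bash
ls pics/z0.png pics/zt.png
```

```text
pics/z0.png
pics/zt.png
```

View pics/z0.png

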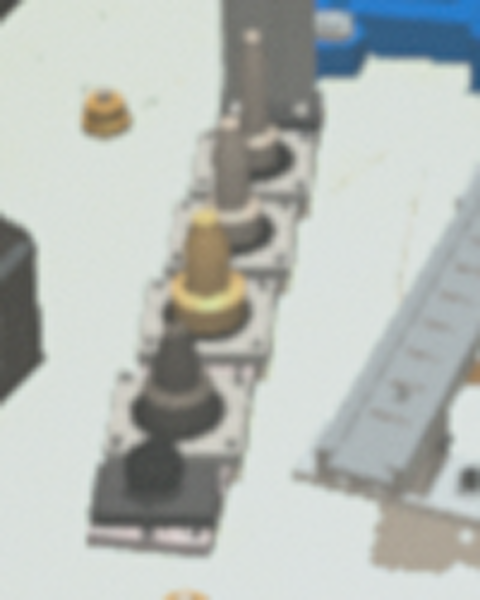

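View pics/zt.png

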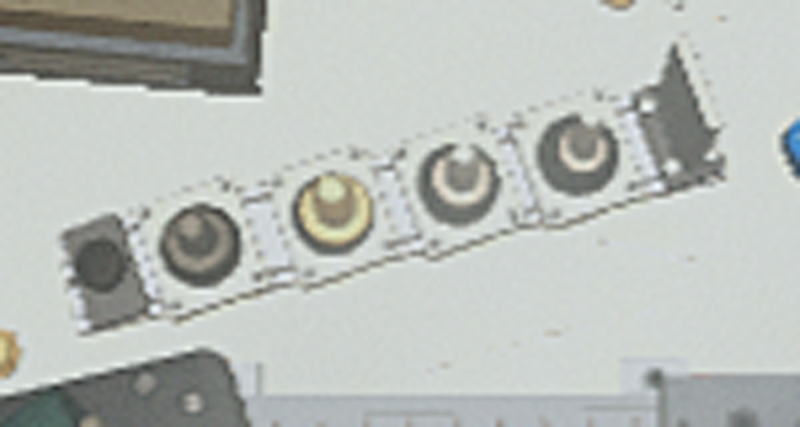

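Run:
```python
import a
Sx=a.S
from loc import *
# mark centres refit vs. punch: use images
o=[pickle.load(open(f"{c}_r0.pkl","rb")) for c in("side","top")]
for k in(1,0,2,3): print(k,Sx[k],[np.round(locate(p,k,Sx[k],.016),4) for p in o])
print(a.bot.search_frame and [(np.round(d["box"]),round(d["conf"],2)) for d in a.bot.search_frame(a.bot.capture("top"),"punch_0")])
```

```text
1 (0.5997, 0.1628) [array([14.7199,  0.5997,  0.1543]), array([28.923 ,  0.5962,  0.1713])]
0 (0.588, 0.2125) [array([23.3488,  0.5815,  0.2185]), array([29.2397,  0.5845,  0.2185])]
2 (0.5755, 0.2647) [array([26.6108,  0.5725,  0.2647]), array([23.5795,  0.5735,  0.2677])]
3 (0.5624, 0.3205) [array([25.6054,  0.5584,  0.3245]), array([32.6016,  0.5584,  0.321 ])]
[(array([354., 166.,  10.,  14.]), 0.62), (array([307., 178.,  12.,  13.]), 0.62), (array([332., 176.,  12.,  11.]), 0.43)]
```

Run:
```python
import a;from h import *
p=pickle.load(open("top_r0.pkl","rb"));f=8;x0,y0,w,h=265,155,100,42
im=cv2.resize(p["pixels"][y0:y0+h,x0:x0+w,::-1],None,fx=f,fy=f,interpolation=2)
th=np.linspace(0,6.283,60)
for k,r in((1,.010),(0,.0115),(2,.0145),(3,.013)):
    for rr,z,c in((.0175,.016,(0,0,255)),(r,.031,(0,200,0))):
        q=proj(p,np.c_[a.S[k][0]+rr*np.cos(th),a.S[k][1]+rr*np.sin(th),0*th+z])
        q=((q-[x0,y0]+.5)*f).astype(np.int32);cv2.polylines(im,[q],True,c,1)
cv2.imwrite("pics/ov.png",im)
```

```text
(no output)
```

View pics/ov.png

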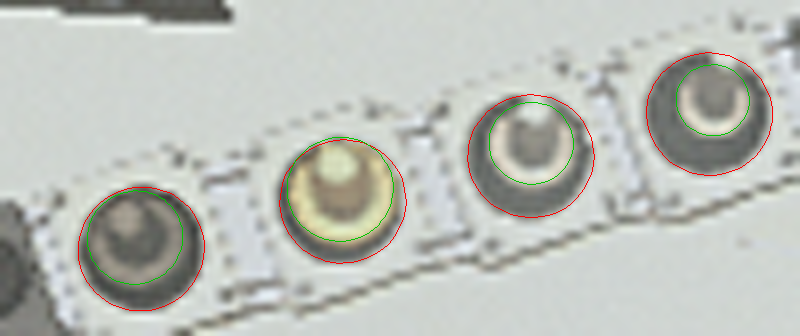

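Run:
```python
from station import bot
print(bot.finish_job(),bot.get_state()["t"])
```

```text
the job is handed in; nothing more can be done
the job is handed in; nothing more can be done
```

The four punches stand upright on the rail in order of height. From the tall end stop to the clamp knob they are punch_1 (60 mm), punch_0 (52 mm), punch_2 (45 mm) and punch_3 (38 mm). I released each one, backed the arm away and handed the job in at about 45 s on the robot's clock.

- **Contact:** Each punch met its carrier at the expected height, within 0.3 mm, at a contact force of about 5 N. I saw no unexpected forces at the readings I took.
- **Centring:** In the last top picture, outlines drawn from the calibration match both the rubber marks and the feet to about 1 mm. The side picture shows all four upright.
- **Telling the two light punches apart:** Their heights in the side picture, and a model fit in both cameras, agreed that the left one was the 60 mm punch.
- **Checks that disagreed:** An automatic fit of the placed punches gave offsets of up to about 9 mm, and its two camera views did not agree with each other. The black marks confuse that fit, so I relied on the outline check instead. The network also found only three of the four placed punches in the last top picture, although all four are plainly visible.

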